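Close the measuring cell and hold the probe in its guide

ROBOT

A 6-joint arm with a two-finger parallel gripper is mounted at the origin on a cart in front of the work surface, level with it; the furniture and walls round the work are solid. World frame = base frame: x ahead of the robot, y to its left, z up, the work surface at z = 0. Lengths are in mm, angles in degrees, forces in N, time in s.
With the tool pointing down it reaches from about 350 to 850 mm from the base axis. Payload 8.1 kg.
Tool frame: the origin (TCP) lies midway between the tips of the shut fingers; the grasp point (between the pads) lies 19 mm behind it; z points along the fingers, y is the direction in which the jaws open and shut (so a half turn about z gives the same grasp; the last joint's range is limited). The gripper opens to 85 mm and grips with 20 to 120 N. Pads are 22 mm wide; open, the fingers measure 114 mm over their backs; the gripper's body (76 mm by 85 mm) begins 54 mm behind the grasp point. The pads swing forward as they close: fully open they stand 13 mm farther back than shut.
Start: joints at [69.649, 7.471, 85.268, -0, 87.261, -4.893], TCP at [159.901, 578.305, 231.292] pointing down, gripper open.
Joint ranges: [-169.43, 169.43], [-51.17, 129.36], [1.28, 143.12], [-76.62, 256.62], [0, 156.53], [-152.29, 152.29]. Speed limits (degrees/s): [136.94, 136.94, 159.86, 180, 180, 180].

INTERFACE

Orientations are given as [roll, pitch, yaw] about the fixed x, y, z axes, in that order (R = Rz(yaw) Ry(pitch) Rx(roll)).
In Python, from bench import telemetry, snapshot, camera_params, job gives the robot as it stands. The module is installed in compiled form; this text tells all that it offers.
- The arm moves only by the shell command python3 -m jog 'ROWS' [FORCE]. ROWS is JSON, a list that holds one entry, the list of rows, each a list of 7 numbers: the shift along the tool's x, y, z in units of 50 mm (1.0 is 50 mm), then the turn, a rotation vector about the tool's x, y, z in units of 2 pi rad (1.0 is 2 pi rad), then the opening, from 0 (shut) to 1 (fully open). In form: [[[dx, dy, dz, rx, ry, rz, claw], ...]]. A call has 1 to 12 rows; each row shifts and turns the commanded pose from where the row before left it, along the tool's axes as they then stand; what a row does not reach is not made up. A row lasts 1/8 s, in which the tool goes at most 62.5 mm and 10.7 degrees, less where a joint would pass 70% of its speed; a pose out of reach is approached as far as the arm can. A call with a number of a shift or a turn outside -1 to 1 is refused whole. A call with a gripper value outside its range is refused whole. The fingers move at their own pace and stop on an object; FORCE is the grip in N (left out, the last holds). Time passes only in rows, so rows that do not move let the fingers close. It gives the time, the measured TCP pose, the force and the opening at its end, in the units of the state.
- telemetry.sense(): the state, without advancing time (a new reading comes with each control period).
- snapshot(name): name is "scene" or "top" or "wrist"; returns (picture, depth): 400x640x3 uint8, red, green, blue; 400x640 float32, mm along the optical axis (not along the pixel's ray), 0 where there is no reading.
- camera_params(name): a dict with "K" (3x3 intrinsics, pixels), "D" ([k1, k2, p1, p2, k3] as OpenCV has them; the pictures are not rectified), "extrinsics" (4x4, takes a point from camera to world coordinates). Camera axes: x right, y down, z forward; pixel columns grow to the right and rows downward; lengths in mm; the calibration is good to about 2 mm. A picture is of the moment at which its call begins: read the wrist's pose just before it. camera_params takes no time and is no camera call; for the wrist camera it gives the pose at the moment of the call.
- job.hand_in(): hands the job in, once; it reports no verdict.
The state is a dict: "time": time; "joint_pos": joint angles; "qd": joint speeds; "joint_efforts": joint torques, N m; "tool_pos": TCP position; "tcp_rot": TCP orientation; "ft_force": force on the tool from outside, world axes, zero at the start; "wrist_torque": the same for the moment, N m; "finger_gap": finger opening in mm.
Only numpy, scipy, OpenCV 4.12 (cv2) and the standard library are available. Lean on these libraries where they do the work, as an engineer would, in place of code of your own. Each camera call takes 0.05 s, during which the arm holds its last target. There are 200 camera calls.

TASK

Press the lid of the white measuring cell down until it snaps shut past its catch. Then lift the probe out of its stand and lower its thin rod from above through the round guide bush in the lid, centred and upright and without ever touching the cell or its lid, until the dark ring on the rod is level with the mouth of the bush. Finish while still holding it there, hanging freely in the gripper; leave the timer, the dropper bottle and the marker where they are.

Things in the scene. Friction and masses are not known exactly. Their poses are not given: they have to be found in the camera images.
- cell: the measuring cell, a fixed white housing 140 (x) x 120 (y) x 91 mm high; origin at the centre of its underside, on the worktop; its front (display, thumb tab of the lid) looks to its own -x, the lid's hinge is at its +x side. Under the guide of the shut lid lies a round well, 36 mm wide, whose floor is 21 mm above the worktop
- lid (a joint): angle of the lid, a grey plate 146 x 118 x 8 mm, in rad: 0 is fully shut (level), it grows as the lid opens upward about the hinge (turning about the cell's own +y). Starts 0.35 to 0.8 open. The stiff hinge stays where it is left. A spring catch at the front resists from 0.1 rad on and needs about 4 N at the free edge; below about 0.03 rad it pulls the lid to 0 and holds it there
- lid_hinge (a point): point on the lid's hinge line, in the middle of the cell's width; fixed, 92 mm above the worktop and 65 mm behind the cell's centre (cell's +x); x axis as the cell's
- lid_press (a point): where to press: a point on the lid's upper face in the middle of its free edge, 135 mm from the hinge line and, with the lid shut, 9 mm higher than it. A thumb tab reaches a further 22 mm forward, its upper face 2 mm lower. Moves with the lid
- guide (a point): centre of the mouth (upper rim) of the guide bush in the lid, an aluminium ring 38 mm across with a straight vertical bore 26 mm wide and 20 mm long (12 mm above the plate, 8 mm through it); 65 mm from the hinge line and, with the lid shut, 113 mm above the worktop and right above the cell's centre. Moves with the lid
- stand: the probe stand, fixed: base plate 90 x 70 x 8 mm, two posts, and a top plate 44 (x) x 70 (y) mm with its upper face 96 mm above the worktop and a 17 mm hole in its middle in which the probe hangs; origin at the centre of its underside
- probe_grip (a point): middle of the probe's round white handle, 20 mm in diameter and 60 mm long (it reaches 30 mm up and 30 mm down from here; just below it is a 28 mm flange, 5 mm thick, that rests on the stand), 120 mm above the tip; z axis up along the probe. The probe weighs 56 to 112 g, stands upright in the stand and is lifted straight up by at least 90 mm to come free
- probe_tip (a point): lower end of the probe's steel rod, 8 mm in diameter, 85 mm long below the flange (its top 8 mm are 13 mm thick); the dark ring is 40 mm above this tip. In the stand the tip is 11 mm above the worktop
- bench_timer: a white bench timer, 64 x 64 x 19 mm, lying behind the cell and the stand; bystander; origin at the centre of its underside
- dropper_1: a small dropper bottle, 25 mm wide, 73 mm tall, behind the cell and the stand; bystander; origin at the centre of its underside
- marker_black: a marker pen, 135 mm long, 16 mm thick, lying on the worktop at the right near the robot; bystander; origin at its underside
Things that resemble listed ones, but are neither listed nor needed, are in the scene too. Leave any pink, red or yellow look-alike of the part that bears probe_grip alone.

How it is judged:
By the outcome, as a careful person would: the job done as asked, in the order asked, and still so for the second after the job is handed in, while the arm keeps its last pose, push and grip.
It also fails if it takes over 54 s, if anything falls off the work surface, if the arm or the gripper's body presses on something with over 40 N, if the wrist force passes 120 N, or if a joint passes its speed limit or range.

## Working session

There is one attempt and no reset: what is moved stays moved. The work goes in short steps, Python scripts to look and compute and a shell command to move; the robot and the scene stay as the last step left them, time stands still between calls to the robot, and variables do not carry over. Pictures are saved under pics/ and viewed, about 8 in all and at most 12, crops included, and the job is handed in when it is done.

```bash
mkdir -p pics
cat > h.py <<'E'
import numpy as np, cv2
from bench import telemetry, snapshot, camera_params, job
def grab(n):
    p=camera_params(n); im,d=snapshot(n); return im,d,p
def world(d,p):
    K=np.array(p["K"],float);D=np.array(p["D"],float);E=np.array(p["extrinsics"],float)
    h,w=d.shape; u,v=np.meshgrid(np.arange(w),np.arange(h))
    q=cv2.undistortPoints(np.stack([u,v],-1).reshape(-1,1,2).astype(np.float64),K,D).reshape(h,w,2)
    P=np.dstack([q*d[...,None],d]); W=P@E[:3,:3].T+E[:3,3]; W[d<=0]=np.nan
    return W
def save(n,im): cv2.imwrite("pics/"+n+".png",im[...,::-1])
E
python3 - <<'E'
from h import *
for n in("scene","top"):
    im,d,p=grab(n); save(n,im); np.savez("pics/"+n,im=im,d=d,W=world(d,p))
    print(n,np.array(p["extrinsics"]).round(2).tolist(), (d>0).mean())
s=telemetry.sense(); print(s)
E
```

```text
scene [[0.67, -0.5, 0.56, -85.83], [-0.75, -0.44, 0.5, -562.96], [-0.0, -0.75, -0.67, 862.39], [0.0, 0.0, 0.0, 1.0]] 0.99623828125
top [[-0.02, -0.99, 0.16, 320.74], [-1.0, 0.02, -0.0, -16.03], [-0.0, -0.16, -0.99, 1275.31], [0.0, 0.0, 0.0, 1.0]] 0.99588671875
{'time': 0.1, 'joint_pos': array([ 6.96501263e+01,  7.51082392e+00,  8.53234031e+01, -1.13600546e-03,
        8.72601398e+01, -4.89496550e+00]), 'qd': array([-0.06372115, -0.10688906, -0.14175742,  0.08461638,  0.01084886,
       -0.00079186]), 'joint_efforts': array([ 9.04792450e-04, -5.70953429e+01, -5.01940227e+01, -2.19662056e-04,
        8.18806904e-03, -4.14736951e-05]), 'tool_pos': array([159.72244858, 577.84412457, 230.3453856 ]), 'tcp_rot': array([-1.79905881e+02, -6.92178338e-03,  1.64545141e+02]), 'ft_force': array([ 0.37156632, -0.69986849, -0.34846145]), 'wrist_torque': array([-0.04710878, -0.05910002, -0.02644907]), 'finger_gap': 85.25558219463717}
```

View pics/scene.png

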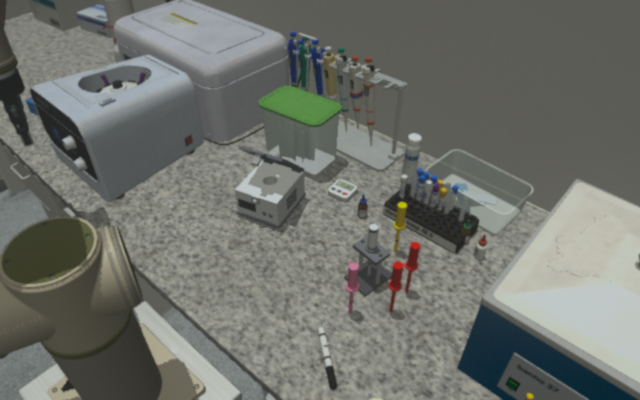

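View pics/top.png

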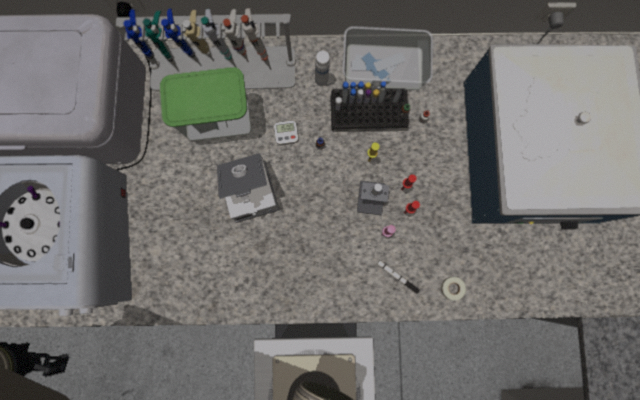

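Cell: scene (270,190), top (246,187). Stand with the white probe: scene (373,240), top (378,190). Look-alikes: pink at scene (353,275), red at (396,272) and (412,255), yellow at (400,215). The white handle in the stand is the target, so next I take one close crop and the point clouds.

Run:
```python
from h import *
s=np.load("pics/scene.npz");t=np.load("pics/top.npz")
def c(im,u,v,w,h,f): return cv2.resize(im[v:v+h,u:u+w],None,fx=f,fy=f,interpolation=cv2.INTER_CUBIC)
A=np.vstack([np.hstack([c(s['im'],225,135,100,90,4),c(s['im'],330,200,100,90,4)]),np.hstack([c(t['im'],205,145,80,80,3),np.zeros((240,80,3),np.uint8),c(t['im'],345,165,80,80,3),np.zeros((240,240,3),np.uint8)])])
save("crop1",A)
for n,D in(("scene",s),("top",t)):
    W=D['W'];im=D['im'].astype(int)
    ws=W[...,2]; print(n,"table z",np.nanmedian(ws[(abs(ws)<15)]))
    # probe handle: points near stand with z>100
    for nm,(u0,u1,v0,v1) in {"scene":{"st":(345,395,215,300),"cell":(230,310,140,225)},"top":{"st":(352,395,172,220),"cell":(208,285,145,225)}}[n].items():
        P=W[v0:v1,u0:u1].reshape(-1,3);I=im[v0:v1,u0:u1].reshape(-1,3)
        for a in range(10,200,10):
            k=(P[:,2]>a)&(P[:,2]<=a+10)
            if k.sum()>5: print(nm,a,k.sum(),np.nanmedian(P[k],0).round(1),P[k].min(0).round(0),P[k].max(0).round(0),I[k].mean(0).round(0))
```

```text
scene table z 1.5399831157334347
st 10 218 [ 527.4 -168.8   11.2] [ 479. -203.   10.] [724. -27.  20.] [67. 67. 66.]
st 20 36 [ 525.3 -168.2   25.6] [ 518. -198.   20.] [719. -99.  30.] [77. 76. 74.]
st 30 37 [ 526.4 -168.5   36.3] [ 519. -198.   30.] [ 532. -135.   40.] [75. 76. 74.]
st 40 44 [ 524.9 -168.3   44.7] [ 482. -261.   40.] [ 535. -135.   50.] [77. 75. 72.]
st 50 55 [ 521.4 -194.3   54.2] [ 423. -262.   50.] [ 533. -134.   60.] [83. 70. 69.]
st 60 39 [ 483. -197.   65.] [ 422. -262.   60.] [ 528. -138.   70.] [87. 67. 67.]
st 70 16 [ 520.3 -196.6   73.5] [ 421. -258.   70.] [ 524. -192.   78.] [87. 77. 76.]
st 80 88 [ 492.2 -198.9   88.4] [ 412. -265.   82.] [ 635. -129.   90.] [106.  78.  74.]
st 90 504 [ 516.  -181.6   96.6] [ 412. -264.   90.] [ 631. -127.  100.] [99. 92. 94.]
st 100 126 [ 518.6 -176.4  103.1] [ 416. -261.  100.] [ 542. -133.  110.] [87. 72. 75.]
st 110 71 [ 475.5 -195.3  114.9] [ 415. -260.  110.] [ 533. -156.  120.] [93. 70. 72.]
st 120 77 [ 476.9 -194.4  125. ] [ 414. -260.  120.] [ 531. -159.  130.] [95. 74. 75.]
st 130 76 [ 477.  -190.5  135.2] [ 
[... 3511 characters left out ...]
14.8] [587. 128. 110.] [624. 240. 120.] [80. 79. 81.]
cell 120 83 [593.7 193.8 124.1] [577. 124. 120.] [616. 237. 130.] [80. 79. 81.]
cell 130 124 [588.3 175.6 134.8] [564. 120. 130.] [608. 235. 140.] [86. 85. 86.]
cell 140 145 [583.3 180.1 144.4] [558. 117. 140.] [596. 232. 150.] [92. 91. 92.]
cell 150 173 [568.8 169.5 155.5] [547. 113. 150.] [590. 228. 160.] [89. 88. 90.]
cell 160 183 [560.  170.7 164.5] [537. 111. 160.] [581. 226. 170.] [89. 88. 90.]
cell 170 165 [545.5 171.  175.1] [501. 109. 170.] [569. 224. 180.] [79. 78. 80.]
cell 180 178 [532.  157.9 184.9] [495. 107. 180.] [558. 221. 190.] [88. 87. 89.]
cell 190 267 [523.5 158.3 193.7] [500. 104. 190.] [548. 219. 200.] [84. 83. 84.]
```

View pics/crop1.png

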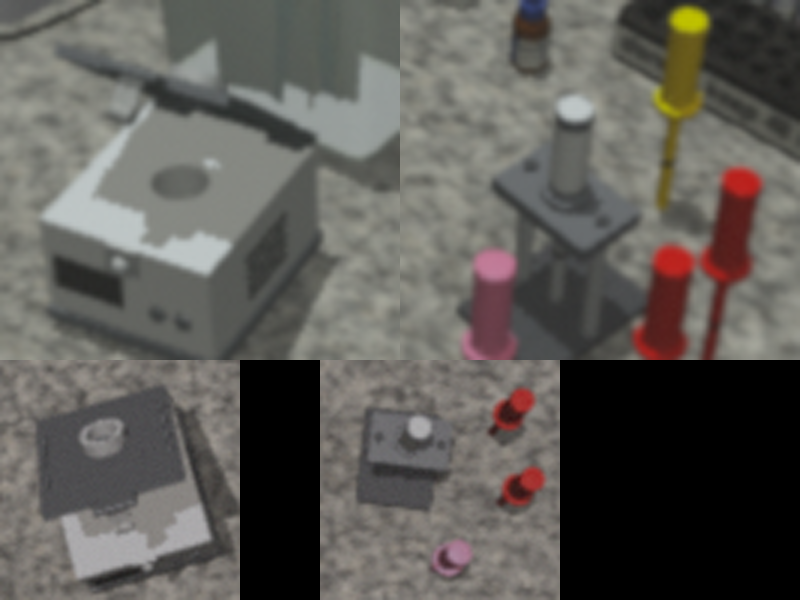

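The crop confirms the choice: the white handle in the dark stand at crop (573,150). The cell is open, with its lid tilted back. Next I fit the cell, lid and probe poses.

```bash
cat >> h.py <<'E'
from scipy.optimize import least_squares
def rectfit(P,x0,a=70,b=60):
    def r(q):
        c,s=np.cos(q[2]),np.sin(q[2]); d=P-q[:2]; x=d@[c,s]; y=d@[-s,c]
        e=np.minimum(abs(abs(x)-a),abs(abs(y)-b)); return np.where((abs(x)<a+12)&(abs(y)<b+12),e,12)
    return least_squares(r,x0,loss='soft_l1',f_scale=2,diff_step=1e-4)
E
python3 - <<'E'
from h import *
for n,box in(("scene",(230,310,140,225)),("top",(208,285,145,225))):
    D=np.load(f"pics/{n}.npz");u0,u1,v0,v1=box;P=D['W'][v0:v1,u0:u1].reshape(-1,3);P=P[~np.isnan(P[:,0])]
    P=P[(P[:,0]<650)&(P[:,1]<260)]
    w=P[(P[:,2]>25)&(P[:,2]<82)]
    best=min((rectfit(w[:,:2],[555+dx,160+dy,y]) for dx in(-10,10) for dy in(-10,10) for y in(.1,.25,.4)),key=lambda r:r.cost)
    print(n,"cell",best.x[:2].round(1),np.degrees(best.x[2]).round(2),len(w),best.cost)
    k=P[(P[:,2]>103)&(P[:,2]<210)]; g=np.random.default_rng(0);bi=None;bc=0
    for _ in range(800):
        a=k[g.choice(len(k),3,False)];N=np.cross(a[1]-a[0],a[2]-a[0]);N/=np.linalg.norm(N)+1e-9;i=abs((k-a[0])@N)<2
        if i.sum()>bc: bc=i.sum();bi=i
    q=k[bi];c=q.mean(0);N=np.linalg.svd(q-c)[2][2];N*=np.sign(N[2]);print("lid n",N.round(3),"angle",np.arccos(N[2]).round(3),"yaw",np.degrees(np.arctan2(N[1],N[0])).round(2),c.round(1),bc)
    # hinge side
    yaw=best.x[2];R=np.array([[np.cos(yaw),np.sin(yaw)],[-np.sin(yaw),np.cos(yaw)]])
    L=(q[:,:2]-best.x[:2])@R.T; print("lid local x",L[:,0].min(),L[:,0].max(),"y",np.percentile(L[:,1],[1,99]),"zmax",q[:,2].max())
    t=P[(P[:,2]>85)&(P[:,2]<97)];L=(t[:,:2]-best.x[:2])@R.T;print("top local",np.percentile(L,[0.5,99.5],axis=0).round(1),np.median(t[:,2]))
for n,b in(("scene",(345,395,215,300)),("top",(352,395,172,220))):
    D=np.load(f"pics/{n}.npz");u0,u1,v0,v1=b;P=D['W'][v0:v1,u0:u1].reshape(-1,3);P=P[(P[:,0]>495)&(P[:,0]<560)&(P[:,1]<-120)&(P[:,1]>-215)]
    h=P[(P[:,2]>108)&(P[:,2]<156)][:,:2]; f=least_squares(lambda q:np.linalg.norm(h-q,axis=1)-10,[528,-166],loss='soft_l1');t=P[P[:,2]>157]
    print(n,"handle",f.x,len(h),"top",t.mean(0),np.median(t[:,2]))
    pl=P[(P[:,2]>92)&(P[:,2]<99)][:,:2].astype(np.float32); print("plate",cv2.minAreaRect(pl))
print(camera_params("wrist")["extrinsics"])
E
```

```text
scene cell [550.6 170.5] 15.76 1212 6508.801862446191
lid n [0.678 0.197 0.708] angle 0.784 yaw 16.17 [547.8 156.3 166.5] 212
lid local x -47.35799528250006 55.723618425377076 y [-60.08001554  56.99975869] zmax 208.11509045753235
top local [[-73.2 -61.3]
 [ 67.1  60.4]] 92.40005856968139
top cell [551.8 168. ] 15.73 198 96.39262312956416
lid n [0.668 0.183 0.721] angle 0.765 yaw 15.31 [562.9 171.5 157.6] 1179
lid local x -44.347156537063725 71.01007023459007 y [-58.00666357  58.61580433] zmax 209.82119846491742
top local [[-72.3 -59.7]
 [ 75.7  60.2]] 91.27432813230735
scene handle [ 528.74645091 -164.95111045] 154 top [ 526.62950713 -166.65439497  161.43102601] 161.60903242407335
plate ((527.9620361328125, -165.51124572753906), (72.56623077392578, 46.85395812988281), 81.64559173583984)
top handle [ 529.98864223 -167.38024435] 30 top [ 529.16199368 -166.8485453   160.75037079] 160.75917360155506
plate ((529.421630859375, -167.25233459472656), (70.05574798583984, 45.105430603027344), 81.70125579833984)
[[ 2.67238457e-01  9.30232157e-01  2.51498990e-01  9.76185245e+01]
 [ 9.63629811e-01 -2.57680114e-01 -7.08416983e-02  5.96408115e+02]
 [-1.09293754e-03  2.61283550e-01 -9.65261473e-01  3.73202497e+02]
 [ 0.00000000e+00  0.00000000e+00  0.00000000e+00  1.00000000e+00]]
```

```bash
cat >> h.py <<'E'
from scipy.spatial.transform import Rotation as Ro
CELL=np.array([551.5,169.]);CY=np.radians(15.7)
def c2w(x,z,y=0): c,s=np.cos(CY),np.sin(CY); return np.array([CELL[0]+c*x-s*y,CELL[1]+s*x+c*y,z])
def delta(target,yaw=None):
    s=telemetry.sense();R=Ro.from_euler('xyz',s['tcp_rot'],degrees=True)
    d=R.inv().apply(np.array(target)-s['tool_pos']); print("t",s['time'].__round__(2),"pos",s['tool_pos'].round(1),s['tcp_rot'].round(2),"F",s['ft_force'].round(1),"gap",round(s['finger_gap'],1),"units",(d/50).round(3))
    return d/50
E
python3 - <<'E'
from h import *
for n in("scene","top"):
    W=np.load(f"pics/{n}.npz")['W'].reshape(-1,3);W=W[~np.isnan(W[:,0])]
    for nm,(x0,x1,y0,y1) in dict(cent=(200,700,255,620),front=(200,480,-50,255),behind=(630,760,60,260),midway=(400,640,-110,90),nearstand=(400,640,-300,-80)).items():
        k=W[(W[:,0]>x0)&(W[:,0]<x1)&(W[:,1]>y0)&(W[:,1]<y1)&(W[:,2]>30)&(W[:,2]<600)]
        if len(k):print(n,nm,len(k),k.min(0).round(),k.max(0).round())
    k=W[(W[:,2]>148)&(W[:,2]<165)&(W[:,1]<-60)&(W[:,1]>-320)&(W[:,0]>380)&(W[:,0]<660)]
    lab={}
    for p in k: lab.setdefault(tuple((p[:2]//35).astype(int)),[]).append(p)
    print({a:np.mean(b,0).round(0).tolist() for a,b in lab.items() if len(b)>4})
for p in(c2w(0,113),c2w(-15,210),c2w(-55,101)): print(p)
E
python3 -m jog '[[[0,0,-0.5,0,0,0,0],[0,0,-0.5,0,0,0.02725,0],[0,0,-0.5,0,0,0.02725,0],[0,0,-0.5,0,0,0.02725,0],[0,0,-0.5,0,0,0.02725,0],[0,0,-0.5,0,0,0.02725,0],[0,0,0,0,0,0.02725,0],[0,0,0,0,0,0,0]]]' 40
```

```text
scene cent 15879 [200. 255.  30.] [700. 620. 566.]
scene front 358 [466. 143.  30.] [480. 214.  97.]
scene behind 2015 [630. 130.  30.] [760. 260. 185.]
scene nearstand 2270 [ 412. -274.   30.] [ 640. -127.  165.]
{(np.int64(18), np.int64(-5)): [637.0, -165.0, 151.0], (np.int64(17), np.int64(-5)): [627.0, -166.0, 151.0], (np.int64(15), np.int64(-5)): [531.0, -167.0, 161.0], (np.int64(14), np.int64(-5)): [521.0, -167.0, 158.0], (np.int64(15), np.int64(-8)): [550.0, -255.0, 151.0], (np.int64(14), np.int64(-8)): [492.0, -259.0, 152.0], (np.int64(12), np.int64(-6)): [427.0, -196.0, 151.0], (np.int64(13), np.int64(-8)): [483.0, -260.0, 150.0], (np.int64(11), np.int64(-6)): [417.0, -197.0, 151.0]}
top cent 17355 [202. 258.  30.] [700. 620. 427.]
top front 103 [469. 145.  30.] [480. 209.  98.]
top behind 1468 [630. 128.  30.] [760. 260. 186.]
top nearstand 969 [ 414. -270.   31.] [ 640. -131.  165.]
{(np.int64(18), np.int64(-5)): [637.0, -166.0, 151.0], (np.int64(17), np.int64(-5)): [628.0, -165.0, 151.0], (np.int64(15), np.int64(-8)): [552.0, -255.0, 150.0], (np.int64(15), np.int64(-5)): [532.0, -166.0, 161.0], (np.int64(14), np.int64(-5)): [523.0, -166.0, 160.0], (np.int64(14), np.int64(-8)): [493.0, -261.0, 152.0], (np.int64(13), np.int64(-8)): [484.0, -259.0, 151.0], (np.int64(12), np.int64(-6)): [428.0, -198.0, 151.0], (np.int64(11), np.int64(-6)): [419.0, -197.0, 151.0]}
[551.5 169.  113. ]
[537.0596238  164.94099331 210.        ]
[498.55195395 154.11697547 101.        ]
time: 1.1
tool_pos: [159.9, 578.3, 381.0]
tcp_rot: [-180.0, 0.0, 105.7]
ft_force: [-0.3, -0.6, -0.1]
finger_gap: 0.0
```

Run:
```python
from h import *
W=np.load("pics/top.npz")['W']
for v in range(160,310,30): print(v,[tuple(W[v,u].round(0).astype(int)) for u in (20,60,100,125) if not np.isnan(W[v,u,0])])
delta([290,330,381]);
```

```text
160 [(np.int64(593), np.int64(670), np.int64(247)), (np.int64(591), np.int64(575), np.int64(247)), (np.int64(641), np.int64(578), np.int64(47)), (np.int64(642), np.int64(512), np.int64(39))]
190 [(np.int64(531), np.int64(695), np.int64(200)), (np.int64(519), np.int64(567), np.int64(253)), (np.int64(529), np.int64(504), np.int64(191)), (np.int64(553), np.int64(499), np.int64(59))]
220 [(np.int64(454), np.int64(661), np.int64(241)), (np.int64(450), np.int64(560), np.int64(256)), (np.int64(456), np.int64(496), np.int64(199)), (np.int64(473), np.int64(498), np.int64(54))]
250 [(np.int64(387), np.int64(676), np.int64(210)), (np.int64(383), np.int64(552), np.int64(263)), (np.int64(385), np.int64(490), np.int64(205)), (np.int64(392), np.int64(489), np.int64(65))]
280 [(np.int64(318), np.int64(634), np.int64(267)), (np.int64(317), np.int64(545), np.int64(267)), (np.int64(316), np.int64(485), np.int64(207)), (np.int64(314), np.int64(482), np.int64(74))]
t 1.1 pos [159.9 578.3 381. ] [-1.7998e+02  2.0000e-02  1.0574e+02] F [-0.3 -0.6 -0.1] gap 0.0 units [-5.485e+00  1.158e+00  2.000e-03]
```

```bash
python3 -m jog '[[[-0.833,0.418,0,0,0,0,0],[-0.833,0.418,0,0,0,0,0],[-0.833,0.418,0,0,0,0,0],[-0.833,0.418,0,0,0,0,0],[-0.833,0.418,0,0,0,0,0],[-0.833,0.418,0,0,0,0,0],[-0.833,0.418,0,0,0,0,0],[-0.833,0.418,0,0,0,0,0],[-0.833,0.418,0,0,0,0,0],[-0.833,0.418,0,0,0,0,0],[-0.833,0.418,0,0,0,0,0],[-0.833,0.418,0,0,0,0,0]]]'
python3 -m jog '[[[0,0,0.8,0,0,0,0],[0,0,0.8,0,0,0,0],[0,0,0.8,0,0,0,0],[0,0,0.6,0,0,0,0],[0,0,0,0,0,0,0],[0,0,0,0,0,0,0]]]'
python3 - <<'E'
from h import *
delta(c2w(-15,200))
im,d,p=grab("wrist");save("w1",im)
E
```

```text
time: 2.6
tool_pos: [537.0, 163.5, 380.3]
tcp_rot: [-179.9, -0.0, 106.0]
ft_force: [0.5, -0.1, 0.9]
finger_gap: 0.0
time: 3.35
tool_pos: [536.8, 165.0, 232.4]
tcp_rot: [179.9, 0.0, 105.8]
ft_force: [-0.6, -0.3, 0.7]
finger_gap: -0.2
t 3.35 pos [536.8 165.  232.4] [179.95   0.   105.79] F [-0.6 -0.3  0.7] gap -0.2 units [-0.002  0.004  0.649]
```

View pics/w1.png

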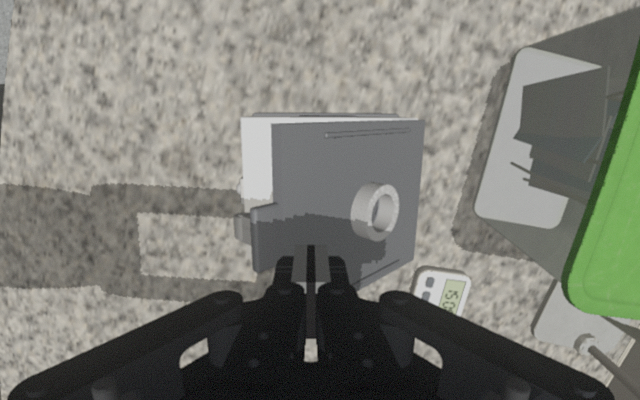

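```bash
python3 -m jog '[[[0,0.16,0.35,0,0,0,0],[0,0,0.3,0,0,0,0],[0,-0.14,0.28,0,0,0,0],[0,-0.14,0.28,0,0,0,0],[0,-0.14,0.22,0,0,0,0],[0,-0.14,0.22,0,0,0,0],[0,-0.09,0.24,0,0,0,0],[0,-0.09,0.24,0,0,0,0],[0,-0.06,0.24,0,0,0,0],[0,0,0,0,0,0,0]]]'
python3 - <<'E'
from h import *
delta(c2w(-48.5,101))
E
```

```text
time: 4.65
tool_pos: [504.7, 156.0, 111.4]
tcp_rot: [-179.9, -0.0, 105.7]
ft_force: [-0.5, -0.2, -0.7]
finger_gap: 0.0
t 4.65 pos [504.7 156.  111.4] [-1.7987e+02 -1.0000e-02  1.0568e+02] F [-0.5 -0.2 -0.7] gap 0.0 units [-0.004  0.002  0.208]
```

```bash
python3 -m jog '[[[0,0,0.06,0,0,0,0],[0,0,0.06,0,0,0,0],[0,0,0.06,0,0,0,0],[0,0,0,0,0,0,0]]]'
python3 -m jog '[[[0,0,0.04,0,0,0,0],[0,0,0.04,0,0,0,0],[0,0,0,0,0,0,0]]]'
python3 - <<'E'
from h import *
im,d,p=grab("wrist");save("w2",im)
E
```

```text
time: 5.15
tool_pos: [506.0, 156.3, 104.2]
tcp_rot: [180.0, 0.0, 105.7]
ft_force: [0.2, 0.3, 1.0]
finger_gap: 0.0
time: 5.52
tool_pos: [506.0, 156.3, 100.7]
tcp_rot: [180.0, 0.0, 105.7]
ft_force: [-4.0, -1.4, 8.9]
finger_gap: 0.1
```

View pics/w2.png

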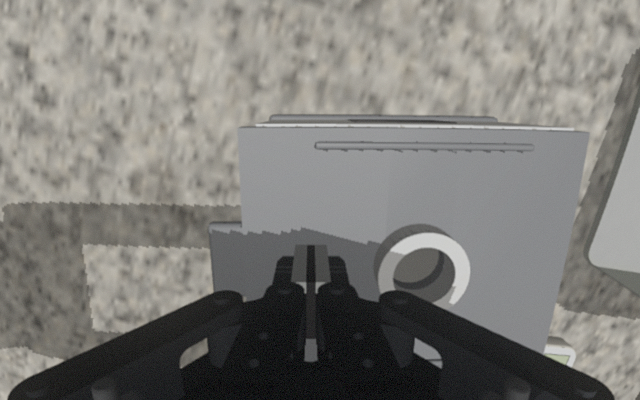

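```bash
python3 -m jog '[[[0,0,0.04,0,0,0,0],[0,0,0.03,0,0,0,0],[0,0,0,0,0,0,0]]]'
python3 -m jog '[[[0,0,0.03,0,0,0,0],[0,0,0.03,0,0,0,0],[0,0,0,0,0,0,0]]]'
```

```text
time: 5.95
tool_pos: [506.2, 156.4, 100.2]
tcp_rot: [179.9, 0.0, 105.7]
ft_force: [-17.5, -4.4, 35.0]
finger_gap: 0.1
time: 6.32
tool_pos: [506.4, 156.4, 99.7]
tcp_rot: [179.9, 0.0, 105.7]
ft_force: [-29.4, -6.3, 55.7]
finger_gap: 0.3
```

```bash
python3 -m jog '[[[0,0,-0.3,0,0,0,0],[0,0,-0.7,0,0,0,0],[0,0,-0.8,0,0,0,0],[0,0,-0.8,0,0,0,0],[-0.8,0.7,-0.5,0,0,0,0],[0,0,0,0,0,0,0],[0,0,0,0,0,0,0],[0,0,0,0,0,0,0]]]'
python3 - <<'E'
from h import *
im,d,p=grab("wrist");save("w3",im);W=world(d,p);np.savez("pics/w3",im=im,W=W,d=d)
im2,d2,p2=grab("top");W2=world(d2,p2);np.savez("pics/top2",im=im2,W=W2)
delta(c2w(0,200))
for n,w in(("wrist",W),("top",W2)):
    P=w.reshape(-1,3);P=P[~np.isnan(P[:,0])]
    c,s=np.cos(CY),np.sin(CY);L=(P[:,:2]-CELL)@np.array([[c,-s],[s,c]])
    r=np.hypot(*L.T); k=(r<30)&(P[:,2]>109)&(P[:,2]<117); q=P[k]
    f=least_squares(lambda a:np.maximum(0,np.hypot(*(q[:,:2]-a).T)-19)+np.maximum(0,13-np.hypot(*(q[:,:2]-a).T)),CELL)
    print(n,"rim",k.sum(),np.median(q,0).round(2),"fit",f.x.round(2),f.cost.round(2))
    k=(r>24)&(abs(L[:,0]+5)<55)&(abs(L[:,1])<52)&(P[:,2]<125)&(P[:,2]>90); A=np.c_[L[k],np.ones(k.sum())]
    co=np.linalg.lstsq(A,P[k,2],rcond=None)[0]; print("plane slope",co.round(4),k.sum())
E
```

```text
time: 7.32
tool_pos: [549.0, 127.6, 246.9]
tcp_rot: [-179.9, -0.0, 105.7]
ft_force: [-0.4, -0.8, 0.2]
finger_gap: 0.1
t 7.42 pos [549.2 127.7 247.4] [-1.7991e+02 -2.0000e-02  1.0573e+02] F [0.7 0.2 0.5] gap -0.3 units [0.783 0.27  0.947]
wrist rim 1063 [552.88 170.24 113.27] fit [552.45 169.75] 0.3
plane slope [ 7.000000e-04 -8.000000e-04  1.013221e+02] 14720
top rim 55 [547.79 177.49 112.71] fit [552.26 168.39] 0.1
plane slope [-6.400000e-03  6.900000e-03  1.010498e+02] 745
```

View pics/w3.png

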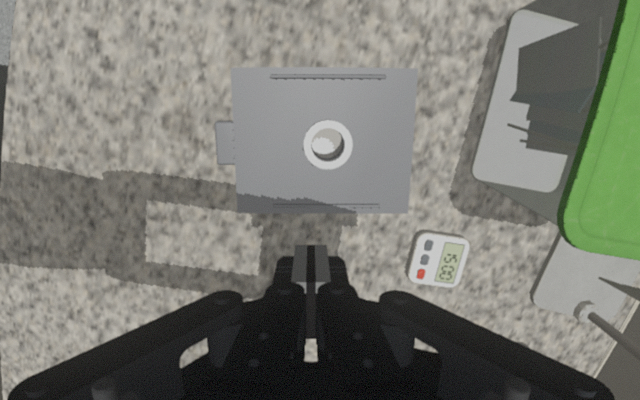

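Lid plane: slope about 0, height 101.3 mm, rim at 113.3 mm, so the lid is shut. The guide is at about (552.4, 169.7), image (328,145). Now to the probe.

```bash
python3 -m jog '[[[-0.795,-0.248,0,0,0,0,0.55],[-0.795,-0.248,0,0,0,0,0.55],[-0.795,-0.248,0,0,0,0,0.55],[-0.795,-0.248,0,0,0,0,0.55],[-0.795,-0.248,0,0,0,0,0.55],[-0.795,-0.248,0,0,0,0,0.55],[-0.795,-0.248,0,0,0,0,0.55],[-0.795,-0.248,0,0,0,0,0.55],[0,0,0,0,0,0,0.55],[0,0,0,0,0,0,0.55],[0,0,0,0,0,0,0.55]]]' 30
python3 - <<'E'
from h import *
im,d,p=grab("wrist");save("w4",im);W=world(d,p);np.savez("pics/w4",im=im,W=W,d=d)
P=W.reshape(-1,3);P=P[np.hypot(P[:,0]-529,P[:,1]+166.5)<30]
t=P[(P[:,2]>157)&(P[:,2]<166)];print("top",len(t),t.mean(0),cv2.minEnclosingCircle(t[:,:2].astype(np.float32)))
h=P[(P[:,2]>108)&(P[:,2]<155)]
for q in (t,h):
    f=least_squares(lambda a:np.maximum(0,np.hypot(*(q[:,:2]-a).T)-10),[529,-166]) if q is t else least_squares(lambda a:np.hypot(*(q[:,:2]-a).T)-10,[529,-166],loss='soft_l1')
    print(len(q),f.x,f.cost)
delta([529,-166.5,114])
E
```

```text
time: 8.8
tool_pos: [540.7, -204.5, 248.2]
tcp_rot: [180.0, -0.0, 105.8]
ft_force: [-0.3, 0.2, -0.7]
finger_gap: 46.8
top 773 [ 529.82806417 -165.66040187  161.06712943] ((529.9496459960938, -165.91529846191406), 10.257192611694336)
773 [ 529.88001094 -165.86453428] 0.31805364629543414
79 [ 529.88285356 -166.0603776 ] 0.8060251690974176
t 8.85 pos [ 540.8 -204.5  248.3] [ 1.7999e+02 -1.0000e-02  1.0577e+02] F [0.6 0.1 0.2] gap 46.9 units [ 0.795 -0.02   2.686]
```

View pics/w4.png

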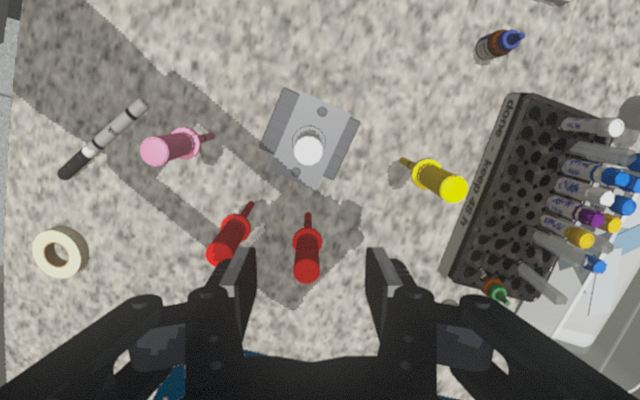

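```bash
python3 -m jog '[[[0.402,0,0,0,0,0,0.55],[0.4,0,0,0,0,0,0.55],[0,0,0.5,0,0,0,0.55],[0,0,0.5,0,0,0,0.55],[0,0,0.5,0,0,0,0.55],[0,0,0,0,0,0,0.55],[0,0,0,0,0,0,0.55]]]'
python3 - <<'E'
from h import *
delta([529.9,-165.9,113])
im,d,p=grab("wrist");save("w5",im)
E
```

```text
time: 9.72
tool_pos: [530.1, -166.6, 174.5]
tcp_rot: [179.9, 0.0, 105.7]
ft_force: [0.5, 0.2, 0.6]
finger_gap: 47.0
t 9.72 pos [ 530.1 -166.6  174.5] [1.7994e+02 4.0000e-02 1.0573e+02] F [0.5 0.2 0.6] gap 47.0 units [ 0.015 -0.002  1.23 ]
```

View pics/w5.png

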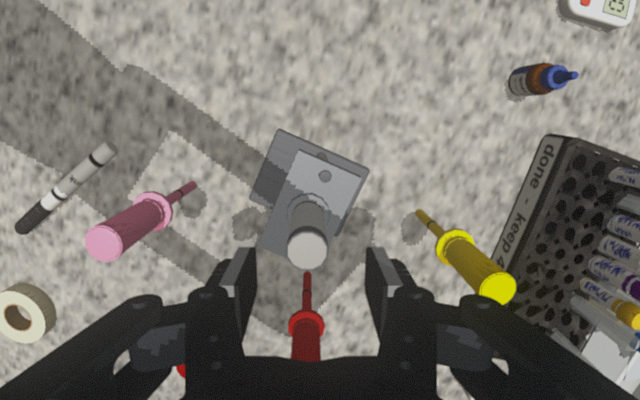

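```bash
python3 -m jog '[[[0.01,0,0.42,0,0,0,0.55],[0,0,0.42,0,0,0,0.55],[0,0,0.4,0,0,0,0.55],[0,0,0,0,0,0,0.55],[0,0,0,0,0,0,0.1],[0,0,0,0,0,0,0.1],[0,0,0,0,0,0,0.1],[0,0,0,0,0,0,0.1],[0,0,0,0,0,0,0.1],[0,0,0,0,0,0,0.1]]]' 40
python3 -m jog '[[[0,0,-0.1,0,0,0,0.1],[0,0,-0.1,0,0,0,0.1],[0,0,-0.2,0,0,0,0.1],[0,0,0,0,0,0,0.1]]]'
```

```text
time: 11.02
tool_pos: [530.5, -167.0, 112.6]
tcp_rot: [179.9, 0.1, 105.7]
ft_force: [-0.7, -0.5, 6.1]
finger_gap: 18.6
time: 11.52
tool_pos: [530.4, -167.0, 132.7]
tcp_rot: [179.9, 0.1, 105.7]
ft_force: [-0.6, 0.6, -0.8]
finger_gap: 18.8
```

```bash
python3 -m jog '[[[0,0,-0.3,0,0,0,0.1],[0,0,-0.4,0,0,0,0.1],[0,0,-0.4,0,0,0,0.1],[0,0,-0.4,0,0,0,0.1],[0,0,-0.4,0,0,0,0.1],[0,0,-0.4,0,0,0,0.1],[0,0,-0.4,0,0,0,0.1],[0,0,-0.2,0,0,0,0.1],[0,0,0,0,0,0,0.1],[0,0,0,0,0,0,0.1],[0,0,0,0,0,0,0.1]]]'
python3 - <<'E'
from h import *
delta([529.9,-165.9,280])
for n in("scene","top"):
    im,d,p=grab(n);W=world(d,p);np.savez("pics/"+n+"3",im=im,W=W,d=d);save(n+"3",im)
    if n=="scene":
        K=np.array(p["K"]);E=np.linalg.inv(p["extrinsics"]);x=E[:3,:3]@np.array([530,-166,230])+E[:3,3];uv=(K@x)[:2]/x[2];print(uv)
        u,v=uv.astype(int);save("crop3",cv2.resize(im[v-60:v+60,u-60:u+60],None,fx=5,fy=5,interpolation=cv2.INTER_CUBIC))
E
```

```text
time: 12.9
tool_pos: [529.2, -166.5, 275.2]
tcp_rot: [-179.9, -0.1, 105.7]
ft_force: [-0.4, 0.2, 0.1]
finger_gap: 18.9
t 12.9 pos [ 529.2 -166.5  275.2] [-1.7992e+02 -6.0000e-02  1.0568e+02] F [-0.4  0.2  0.1] gap 18.9 units [ 0.008  0.017 -0.097]
[376.91143866 201.4008131 ]
```

View pics/crop3.png

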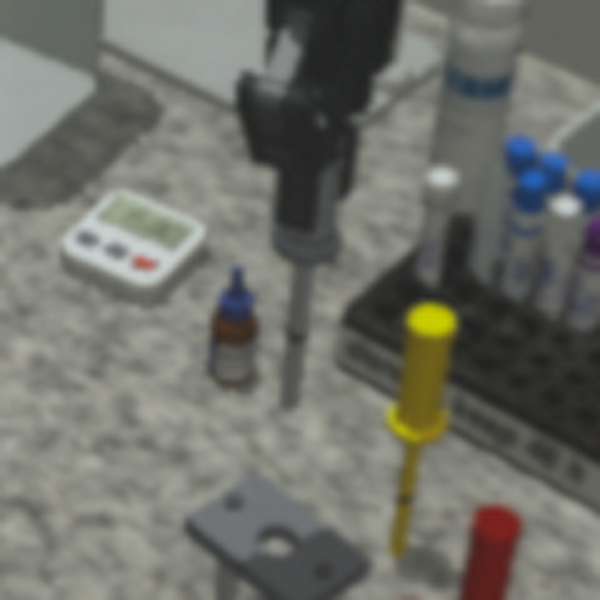

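```bash
cat >> h.py <<'E'
def rodfit(n,W,im,d,p,c,z0,z1):
    """fit vertical-ish axis: per-slice pixel centroids cast at the fitted depth"""
    P=W.reshape(-1,3);k=(np.hypot(P[:,0]-c[0],P[:,1]-c[1])<14)&(P[:,2]>z0)&(P[:,2]<z1);q=P[k]
    cam=np.array(p["extrinsics"])[:3,3]
    def r(a):
        ax=np.c_[a[0]+a[2]*(q[:,2]-z1),a[1]+a[3]*(q[:,2]-z1)]
        return np.hypot(*(q[:,:2]-ax).T)-4
    # centre estimate: surface median + 4mm away from camera handled by the circle residual
    f=least_squares(r,[c[0],c[1],0,0],loss='soft_l1'); a=f.x
    print(n,len(q),"zmin",q[:,2].min().round(1),"axis@ztop",a[:2].round(2),"@z0",(a[:2]+a[2:]*(z0-z1)).round(2),"tilt deg",np.degrees(a[2:]).round(2),"cost",round(f.cost,2))
E
python3 - <<'E'
from h import *
for n in("scene","top"):
    D=np.load(f"pics/{n}3.npz");rodfit(n,D['W'],D['im'],D['d'],camera_params(n),(529,-166.5),168,246)
D=np.load("pics/scene3.npz");W=D['W'];P=W.reshape(-1,3);I=D['im'].reshape(-1,3).mean(1)
k=(np.hypot(P[:,0]-529,P[:,1]+166.5)<14)&(P[:,2]>165)&(P[:,2]<275)
for z in range(166,275,4):
    m=k&(abs(P[:,2]-z)<2)
    if m.any():print(z,m.sum(),I[m].min().round(),I[m].mean().round(),P[m].mean(0).round(1)[:2])
E
```

```text
scene 110 zmin 174.9 axis@ztop [ 528.54 -164.01] @z0 [ 529.16 -164.12] tilt deg [-0.46  0.08] cost 36.99
top 14 zmin 176.7 axis@ztop [ 529.57 -165.96] @z0 [ 530.04 -166.46] tilt deg [-0.35  0.36] cost 0.54
174 1 102.0 102.0 [ 525.9 -162.2]
178 6 84.0 98.0 [ 526.4 -165.4]
182 6 84.0 95.0 [ 526.9 -164.6]
186 6 84.0 92.0 [ 524.8 -164.9]
190 5 84.0 92.0 [ 526.7 -166.3]
194 6 84.0 87.0 [ 525.8 -165.6]
198 6 84.0 93.0 [ 527.2 -166.2]
202 6 83.0 92.0 [ 526.5 -165.5]
206 6 82.0 89.0 [ 526.1 -165.1]
210 6 69.0 83.0 [ 525.8 -164.9]
214 7 58.0 75.0 [ 526.8 -165.8]
218 6 69.0 82.0 [ 526.3 -164.7]
222 9 78.0 86.0 [ 526.4 -165.8]
226 3 82.0 87.0 [ 527.4 -166.4]
230 7 81.0 87.0 [ 525.4 -166.3]
234 8 80.0 87.0 [ 525.7 -165.5]
238 8 81.0 90.0 [ 526.1 -164.8]
242 4 82.0 90.0 [ 527.1 -166.2]
246 7 82.0 87.0 [ 526.3 -165.9]
250 3 80.0 87.0 [ 527.2 -166.6]
254 4 75.0 79.0 [ 523.4 -167.7]
258 1 93.0 93.0 [ 517.8 -158.3]
262 18 67.0 74.0 [ 521.2 -170.4]
266 43 66.0 78.0 [ 524.5 -169.7]
270 10 65.0 68.0 [ 522.7 -169.6]
274 1 81.0 81.0 [ 530.5 -173.7]
```

```bash
python3 -m jog '[[[0.3,0.11,0,0,0,0,0.1],[0.65,0.233,0,0,0,0,0.1],[0.65,0.233,0,0,0,0,0.1],[0.65,0.233,0,0,0,0,0.1],[0.65,0.233,0,0,0,0,0.1],[0.65,0.233,0,0,0,0,0.1],[0.65,0.233,0,0,0,0,0.1],[0.65,0.233,0,0,0,0,0.1],[0.65,0.233,0,0,0,0,0.1],[0.5,0.18,0,0,0,0,0.1],[0.2,0.07,0,0,0,0,0.1],[0.1,0.04,0,0,0,0,0.1]]]'
python3 -m jog '[[[0,0,0.3,0,0,0,0.1],[0,0,0.2,0,0,0,0.1],[0,0,0,0,0,0,0.1],[0,0,0,0,0,0,0.1],[0,0,0,0,0,0,0.1],[0,0,0,0,0,0,0.1]]]'
python3 - <<'E'
from h import *
delta([552.7,168.5,174.5])
ims=[]
for n in("scene","top"):
    im,d,p=grab(n);W=world(d,p);rodfit(n,W,im,d,p,(552.4,169.7),152,222)
    P=W.reshape(-1,3);r=np.hypot(P[:,0]-552.4,P[:,1]-169.7);q=P[(r<26)&(P[:,2]>109)&(P[:,2]<117)]
    f=least_squares(lambda a:np.maximum(0,np.hypot(*(q[:,:2]-a).T)-19)+np.maximum(0,13-np.hypot(*(q[:,:2]-a).T)),CELL);print(n,"rim",len(q),f.x.round(2),np.median(q[:,2]))
    K=np.array(p["K"]);E=np.linalg.inv(p["extrinsics"]);x=E[:3,:3]@np.array([552,169,140])+E[:3,3];u,v=((K@x)[:2]/x[2]).astype(int)
    ims.append(cv2.resize(im[v-40:v+40,u-40:u+40],(400,400),interpolation=cv2.INTER_CUBIC))
save("crop4",np.hstack(ims))
E
```

```text
time: 14.5
tool_pos: [553.2, 167.7, 276.2]
tcp_rot: [-180.0, 0.0, 105.7]
ft_force: [1.0, 0.2, -1.2]
finger_gap: 19.0
time: 15.25
tool_pos: [553.7, 167.2, 251.8]
tcp_rot: [180.0, 0.0, 105.7]
ft_force: [0.8, 0.0, -1.0]
finger_gap: 19.1
t 15.25 pos [553.7 167.2 251.8] [179.95   0.   105.68] F [ 0.8  0.  -1. ] gap 19.1 units [ 0.031 -0.014  1.546]
scene 80 zmin 153.4 axis@ztop [552.75 170.09] @z0 [552.39 169.99] tilt deg [0.29 0.08] cost 41.54
scene rim 95 [550.36 169.7 ] 113.74097816407163Traceback (most recent call last):
  File "<stdin>", line 5, in <module>
  File "h.py", line 34, in rodfit
    print(n,len(q),"zmin",q[:,2].min().round(1),"axis@ztop",a[:2].round(2),"@z0",(a[:2]+a[2:]*(z0-z1)).round(2),"tilt deg",np.degrees(a[2:]).round(2),"cost",round(f.cost,2))
                          ~~~~~~~~~~^^
    return umr_minimum(a, axis, None, out, keepdims, initial, where)
ValueError: zero-size array to reduction operation minimum which has no identity
```

Run:
```python
from h import *
im,d,p=grab("scene");W=world(d,p);P=W.reshape(-1,3);lat=np.array(p["extrinsics"])[:3,0]
r=np.hypot(P[:,0]-552.4,P[:,1]-169.7)
for nm,k in(("rod",(r<14)&(P[:,2]>153)&(P[:,2]<222)),("rimtop",(r<24)&(P[:,2]>110.5)&(P[:,2]<117)),("ringouter",(r<26)&(P[:,2]>104)&(P[:,2]<117))):
    l=P[k]@lat; print(nm,k.sum(),"mean",l.mean().round(2),"med",np.median(l).round(2),"minmax mid",((l.min()+l.max())/2).round(2),(l.max()-l.min()).round(1))
print("lat",lat.round(3),"guide lat",(lat[:2]@[552.4,169.7]).round(2))
K=np.array(p["K"]);E=np.linalg.inv(p["extrinsics"]);x=E[:3,:3]@np.array([552,169,150])+E[:3,3];u,v=((K@x)[:2]/x[2]).astype(int)
A=cv2.resize(im[v-40:v+40,u-30:u+30],(375,500),interpolation=cv2.INTER_CUBIC)
im,d,p=grab("wrist");np.savez("pics/w6",im=im,W=world(d,p),d=d)
save("crop4",np.hstack([A,cv2.resize(im[100:350,220:420],(400,500))]))
```

```text
rod 79 mean 241.81 med 242.05 minmax mid 241.56 7.7
rimtop 86 mean 239.36 med 239.71 minmax mid 239.66 35.8
ringouter 153 mean 239.85 med 240.62 minmax mid 240.86 47.3
lat [ 0.666 -0.746 -0.   ] guide lat 241.39
```

View pics/crop4.png

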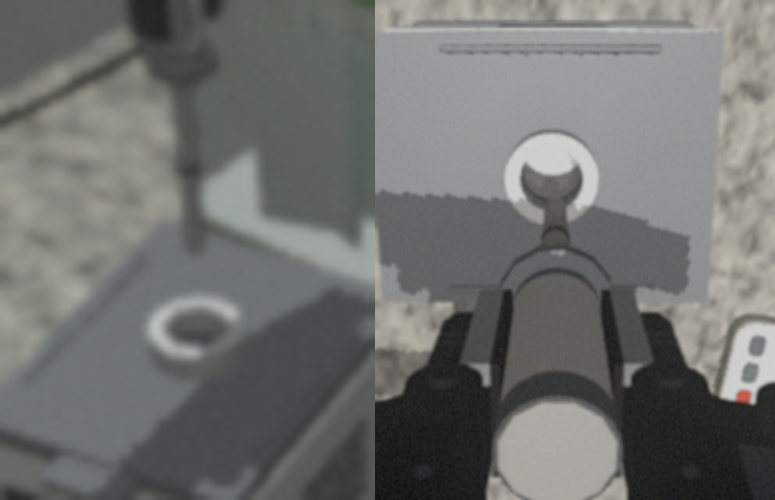

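Run:
```python
from h import *
D=np.load("pics/w6.npz");W=D['W'];P=W.reshape(-1,3);T=telemetry.sense()['tool_pos']
tx=np.array([-.2706,.9627,0]);ty=np.array([.9627,.2706,0])
G=np.array([552.4,169.7])
r=np.hypot(P[:,0]-G[0],P[:,1]-G[1])
q=P[(r<26)&(P[:,2]>110.5)&(P[:,2]<117)]
f=least_squares(lambda a:np.maximum(0,np.hypot(*(q[:,:2]-a).T)-19)+np.maximum(0,13-np.hypot(*(q[:,:2]-a).T)),G);print("rim",len(q),f.x.round(2),"y",(f.x@ty[:2]).round(2),"x",(f.x@tx[:2]).round(2),np.median(q[:,2]))
print("tcp x,y",T@tx,T@ty)
for z0,z1 in((150,165),(165,180),(180,200),(200,225),(255,275),(275,298),(298,310)):
    k=(r<16)&(P[:,2]>z0)&(P[:,2]<z1)
    if k.sum()>3:
        y=P[k]@ty;x=P[k]@tx;print(z0,k.sum(),"y mean %.2f mid %.2f width %.1f"%(y.mean(),(y.min()+y.max())/2,np.ptp(y)),"x max %.2f mean %.2f"%(x.max(),x.mean()))
```

```text
rim 848 [552.44 169.67] y 577.75 x 13.85 113.21973378715867
tcp x,y 11.178845371890844 578.1191296928931
150 50 y mean 579.47 mid 579.52 width 7.1 x max 16.61 mean 15.54
165 73 y mean 579.28 mid 579.19 width 7.4 x max 16.65 mean 15.48
180 123 y mean 579.24 mid 579.28 width 8.0 x max 16.68 mean 15.42
200 33 y mean 579.57 mid 579.53 width 5.8 x max 16.63 mean 15.92
255 1441 y mean 577.84 mid 576.99 width 29.2 x max 23.12 mean 20.78
275 2962 y mean 578.11 mid 578.20 width 28.1 x max 24.35 mean 19.49
298 3417 y mean 578.75 mid 578.05 width 27.3 x max 24.58 mean 14.16
```

```bash
python3 -m jog '[[[0.026,-0.032,0,0,0,0,0.1],[0,0,0.2,0,0,0,0.1],[0,0,0.2,0,0,0,0.1],[0,0,0.2,0,0,0,0.1],[0,0,0,0,0,0,0.1],[0,0,0,0,0,0,0.1],[0,0,0,0,0,0,0.1],[0,0,0,0,0,0,0.1]]]'
cat > m.py <<'E'
from h import *
import sys
zr=float(sys.argv[1])
s=telemetry.sense();T=s['tool_pos'];print(T.round(2),s['tcp_rot'].round(2),s['ft_force'].round(1),s['finger_gap'])
tx=np.array([-.2706,.9627,0]);ty=np.array([.9627,.2706,0]);G=np.array([552.4,169.7])
im,d,p=grab("wrist");W=world(d,p);P=W.reshape(-1,3);r=np.hypot(P[:,0]-G[0],P[:,1]-G[1])
q=P[(r<26)&(r>10)&(P[:,2]>110.5)&(P[:,2]<117)]
f=least_squares(lambda a:np.maximum(0,np.hypot(*(q[:,:2]-a).T)-19)+np.maximum(0,13-np.hypot(*(q[:,:2]-a).T)),G)
k=(r<9)&(P[:,2]>zr)&(P[:,2]<T[2]-34);y=P[k]@ty;x=P[k]@tx
print("wrist rim",len(q),f.x.round(2),"| rim-rod tool y %.2f x %.2f"%(f.x@ty[:2]-np.median(y),f.x@tx[:2]-(x.max()-4)),k.sum())
im,d,p=grab("scene");W=world(d,p);P=W.reshape(-1,3);lat=np.array(p["extrinsics"])[:3,0];r=np.hypot(P[:,0]-G[0],P[:,1]-G[1])
a=P[(r<9)&(P[:,2]>zr)&(P[:,2]<T[2]-34)];b=P[(r<24)&(r>10)&(P[:,2]>110.5)&(P[:,2]<117)]@lat
print("scene rim-rod lat %.2f"%((b.min()+b.max())/2-np.median(a@lat)))
K=np.array(p["K"]);E=np.linalg.inv(p["extrinsics"]);xx=E[:3,:3]@np.array([552,169,125])+E[:3,3];u,v=((K@xx)[:2]/xx[2]).astype(int)
A=cv2.resize(im[v-30:v+30,u-30:u+30],(500,500),interpolation=cv2.INTER_CUBIC);save(sys.argv[2],A)
I=im.reshape(-1,3).mean(1);k=(r<9)&(P[:,2]>112)&(P[:,2]<T[2]-34)
for z in np.arange(112,T[2]-34,3):
    m=k&(abs(P[:,2]-z)<1.5)
    if m.any(): print(round(z),I[m].min().round(),end="; ")
E
python3 m.py 124 crop5
```

```text
time: 16.45
tool_pos: [551.8, 168.1, 221.8]
tcp_rot: [180.0, 0.0, 105.7]
ft_force: [1.4, -0.6, 0.1]
finger_gap: 18.7
[551.83 168.06 221.79] [179.95   0.   105.68] [ 1.4 -0.6  0.1] 18.726550875301175
wrist rim 1042 [552.4  169.65] | rim-rod tool y -0.41 x -0.29 273
scene rim-rod lat -0.12
121 86.0; 124 91.0; 127 85.0; 130 97.0; 133 85.0; 136 85.0; 139 83.0; 142 93.0; 145 84.0; 148 84.0; 151 83.0; 154 89.0; 157 69.0; 160 75.0; 163 62.0; 166 75.0; 169 82.0; 172 84.0; 175 87.0; 178 88.0; 181 86.0; 184 101.0; 187 83.0;
```

```bash
python3 -m jog '[[[-0.004,-0.006,0.12,0,0,0,0.1],[0,0,0.12,0,0,0,0.1],[0,0,0.12,0,0,0,0.1],[0,0,0.12,0,0,0,0.1],[0,0,0.12,0,0,0,0.1],[0,0,0.12,0,0,0,0.1],[0,0,0.12,0,0,0,0.1],[0,0,0.1,0,0,0,0.1],[0,0,0,0,0,0,0.1],[0,0,0,0,0,0,0.1],[0,0,0,0,0,0,0.1],[0,0,0,0,0,0,0.1]]]'
python3 m.py 118 crop6
```

```text
time: 18.05
tool_pos: [551.5, 167.7, 174.6]
tcp_rot: [180.0, 0.0, 105.7]
ft_force: [0.1, 0.4, -0.2]
finger_gap: 18.9
[551.5  167.71 174.55] [179.98   0.   105.68] [ 0.1  0.4 -0.2] 18.925797133443563
wrist rim 1149 [552.32 169.73] | rim-rod tool y -0.05 x 0.27 66
scene rim-rod lat -0.86
115 62.0; 118 61.0; 121 79.0; 124 83.0; 127 85.0; 130 88.0; 133 84.0; 136 84.0; 139 83.0;
```

View pics/crop6.png

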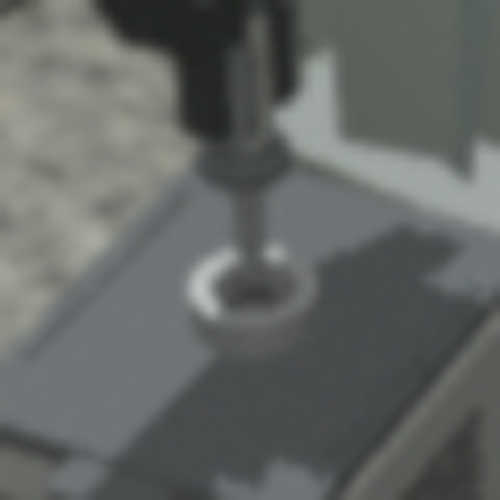

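Run:
```python
from h import *
s=telemetry.sense();im,d,p=grab("wrist");P=world(d,p).reshape(-1,3)
r=np.hypot(P[:,0]-552,P[:,1]-169)
for lo,hi,rm in((200,240,7),(155,172,16)):
    q=P[(r<rm)&(P[:,2]>lo)&(P[:,2]<hi)];h,e=np.histogram(q[:,2],np.arange(lo,hi,1));i=h.argmax();print(len(q),e[i],h[i],np.median(q[abs(q[:,2]-e[i]-.5)<1.5,2]))
q=P[(r>13)&(r<19)&(P[:,2]>110)&(P[:,2]<117)];print("rim z",np.median(q[:,2]),"ft",s['ft_force'],"t",s['time'])
im,d,p=grab("top");P=world(d,p).reshape(-1,3)
for nm,c,a in(("timer",(0,0),0),):pass
```

```text
1366 223 733 223.12635630440576
939 163 252 163.0768738039793
rim z 113.22442975761875 ft [ 1.34265749 -0.18845261 -0.25145692] t 18.15
```

```bash
python3 -c "
from bench import job; print(job.hand_in())"
```

```text
the job is handed in; nothing more can be done
None
```

The job is done and handed in at about 18.2 s of robot time, with the gripper still holding the probe in the bush.

- **Lid:** I pressed it down with the closed fingertips until it hit a rigid stop. The push reached about 63 N in total (56 N of it vertical), well under the 120 N wrist limit. Afterwards the lid measured level at 101.3 mm, with the bush mouth at 113.2 mm, so it is shut. I did not see or hear the catch itself snap.
- **Probe:** I took the white-handled probe out of the stand and lifted it about 160 mm straight up. The wrist and scene cameras then showed the rod about 2 mm off centre over the bush, so I corrected that before lowering it.
- **Ring height:** the top of the handle measured 223.1 mm, which puts the dark ring at 113.1 mm against the mouth at 113.2 mm. The flange height gives the same value.
- **Centring and tilt:** the wrist camera puts the rod within 0.3 mm of the bush centre. The coarser scene camera says 0.9 mm. The bore leaves 9 mm all round. Tilt was under 0.5° when last measured, before the rod went in.
- **Contact:** force readings during lowering were sensor noise only, about 1 N, so there was no sign of the rod touching the cell or lid.

I commanded no motion near the timer, dropper bottle or marker, but I did not check their positions again at the end.

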